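# Return the assay kit to its matching holders

## Robot

A 6-joint arm with a two-finger parallel gripper is mounted at the origin on a cart in front of the work surface, level with it; the furniture and walls round the work are solid. World frame = base frame: x ahead of the robot, y to its left, z up, the work surface at z = 0. Lengths are in m, angles in degrees, forces in N, time in s.
With the tool pointing down it reaches from about 0.35 to 0.8 m from the base axis. Payload 7.3 kg.
Tool frame: the origin (TCP) lies at the very end of the fingers, on their centre line; the grasp point (between the pads) lies 19 mm behind it (ctrl.tcp_to_grasp is the distance from the TCP to the grasp point, in m); x points along the fingers, z is the direction in which the jaws open and shut, and the axes are right-handed (so a half turn about x gives the same grasp; the last joint's range is limited). The gripper opens to 85 mm and grips with 20 to 120 N. Pads are 22 mm wide; open, the fingers measure 114 mm over their backs; the gripper's body (76 mm by 85 mm) begins 54 mm behind the grasp point. The pads swing forward as they close: fully open they stand 13 mm farther back than shut.
Start: joints at [66.979, 19.595, 87.324, -0, 73.075, -8.365], TCP at [0.133, 0.508, 0.201] pointing down, gripper open.
Joint ranges: [-145.02, 145.02], [-44.19, 115.74], [2.07, 154.8], [-57.11, 237.11], [16.16, 152.29], [-177.93, 177.93]. Speed limits (degrees/s): [147.25, 147.25, 180, 180, 180, 180].

## Interface

Orientations are given as a 3x3 rotation matrix whose columns are the frame's x, y, z axes.
In Python, from rig import ctrl gives the robot as it stands. Calls block until the motion is done:
- ctrl.goto(position, orientation): joint-space move of the TCP to a pose.
- ctrl.servo_line(position, attitude=None, feed=0.15, guard=None): straight line of the TCP; attitude=None keeps the orientation; feed is the mean speed in m/s. With guard (N) it stops when the force on the tool has changed by that much, and returns True; else False.
- ctrl.move_joints(angles): joint-space move.
- ctrl.move_gripper(opening, f_grip=None): finger opening in m; f_grip is the grip in N (None keeps the last); returns when the fingers have stopped.
- ctrl.wait(seconds).
- ctrl.ik(position, orientation): joint angles nearest the present ones, or None.
- ctrl.sense(): the state.
- ctrl.get_image(name): name is "scene" or "top" or "wrist"; returns (picture, depth): 400x640x3 uint8, blue, green, red; 400x640 float32, m along the optical axis (not along the pixel's ray), 0 where there is no reading.
- ctrl.camera_info(name): a dict with "fx", "fy", "cx", "cy" (pixels), "R" (3x3) and "t" (3): a world point X has camera coordinates R X + t; the wrist camera has in their place "hand_eye" (4x4, takes a point from camera to tool coordinates, whose origin is the TCP and whose axes are the tool frame's). Camera axes: x right, y down, z forward; pixel columns grow to the right and rows downward; lengths in m; the calibration is good to about 2 mm. A picture is of the moment at which its call begins: read the wrist's pose just before it. camera_info takes no time and is no camera call.
A pose or a line that the arm cannot do raises ctrl.MotionError and nothing moves.
- ctrl.hand_in(): hands the job in, once; it reports no verdict.
The state is a dict: "clock": time; "q": joint angles; "dq": joint speeds; "joint_torque": joint torques, N m; "ee_pos": TCP position; "orientation": TCP orientation; "ft_force": force on the tool from outside, world axes, zero at the start; "moment": the same for the moment, N m; "width": finger opening in m.
Only numpy, scipy, OpenCV 4.12 (cv2) and the standard library are available. Lean on these libraries where they do the work, as an engineer would, in place of code of your own. Each camera call takes 0.05 s, during which the arm holds its last target.

## Task

Set up the assay kit: stand the amber bottle in the orange ring, the red-lidded jar in the red ring, the white dropper bottle in the white ring, and the timer squarely in the black rectangular tray with its width along the tray's long side. Each must stand upright on the floor of its own holder, inside the rim. Leave the glass beaker and the black rubber stopper where they are.

Things in the scene. Friction and masses are not known exactly. Their poses are not given: they have to be found in the camera images.
- amber_bottle: Loose small amber bottle with a white cap, standing upright: squarish-round body 40 mm across up to about 60 mm high, cap 29 mm across, 81 mm tall with its tip, about 60 g. Grip round the body. Origin: centre of its underside, z up along its axis.
- red_jar: Loose white round plastic jar with a red lid, standing upright: body 42 mm across, lid 45 mm across from 48 to 62 mm height, 62 mm tall, about 120 g. Grip by the lid or body. Origin: centre of its underside, z up along its axis.
- dropper_bottle: Loose slim white dropper bottle with a narrow tip, standing upright: round body 24 mm across up to 43 mm height, tip 14 mm across, 68 mm tall, about 30 g. Grip round the body. Origin: centre of its underside, z up along its axis.
- timer: Loose cream-coloured bench timer with a grey display and three coloured buttons on its front: 49 mm deep (x), 60 mm wide (y), 54 mm high, about 90 g. Its two side faces (60 mm apart, across y) are upright and flat: grip there. The front is nearly upright and the back slopes, so the top is only 20 mm deep, centred 6 mm in front of (-x of) the origin. Origin: centre of its underside, x pointing from front to back, z up.
- amber_nest: Fixed holder: a flat 80 x 80 mm dark grey plate, 4 mm thick, with a screw in each corner and a plastic ring (orange) round its middle; the ring is 56 mm across inside, its wall is 4 to 5 mm thick and its rim is 13 mm above the worktop; the coloured floor inside is 4 mm above the worktop. Origin: centre of the underside, on the worktop; z up. It is the place of the amber bottle.
- red_nest: Fixed holder: a flat 80 x 80 mm dark grey plate, 4 mm thick, with a screw in each corner and a plastic ring (red) round its middle; the ring is 60 mm across inside, its wall is 4 to 5 mm thick and its rim is 13 mm above the worktop; the coloured floor inside is 4 mm above the worktop. Origin: centre of the underside, on the worktop; z up. It is the place of the red-lidded jar.
- white_nest: Fixed holder: a flat 62 x 62 mm dark grey plate, 4 mm thick, with a screw in each corner and a plastic ring (white) round its middle; the ring is 40 mm across inside, its wall is 4 to 5 mm thick and its rim is 13 mm above the worktop; the coloured floor inside is 4 mm above the worktop. Origin: centre of the underside, on the worktop; z up. It is the place of the white dropper bottle.
- timer_tray: Fixed holder: a black rectangular tray, inside 63 mm (its x) by 76 mm (its y), walls 4 mm thick, rim 13 mm above the worktop, floor 4 mm above the worktop. It is the place of the timer, whose x lies along the tray's x, either way round. Origin: centre of the underside, on the worktop; z up.
- glass_beaker: Bystander, loose: clear glass beaker, 67 x 73 mm, 86 mm tall, standing at the front of the worktop straight ahead of the robot. To be left alone. Origin: centre of its underside, z up.
- rubber_stopper: Bystander, loose: small black rubber stopper, 27 x 29 mm and 26 mm high, lying on the left among the other things. To be left alone. Origin: centre of its underside.
Things that resemble listed ones, but are neither listed nor needed, are in the scene too. Of the things that look like the dropper_bottle, the smallest one is meant.

How it is judged (in metres and radians):
At the end, for the whole second after the job is handed in: Each stands upright (0.15 rad), at rest, on the floor of its own holder (underside less than 7.5 mm above the holder's underside; the floor is at 4 mm), centre within 13 mm of the holder's, timer within 0.35 rad of square; beaker and stopper within 20 mm of their starts (horizontal distance between amber_bottle and amber_nest below 0.013 m and z of amber_bottle in the frame of amber_nest below 0.0075 m and angle between each of amber_bottle, red_jar, dropper_bottle, timer's own z axis and vertical below 0.15 rad and linear speed of each of amber_bottle, red_jar, dropper_bottle, timer below 0.02 m/s and angular speed of each of amber_bottle, red_jar, dropper_bottle, timer below 0.3 rad/s and horizontal distance between red_jar and red_nest below 0.013 m and z of red_jar in the frame of red_nest below 0.0075 m and horizontal distance between dropper_bottle and white_nest below 0.013 m and z of dropper_bottle in the frame of white_nest below 0.0075 m and horizontal distance between timer and timer_tray below 0.013 m and z of timer in the frame of timer_tray below 0.0075 m and angle between the x axis of timer and the x axis of timer_tray, either way round below 0.35 rad and distance of each of glass_beaker, rubber_stopper from where it was at the start of the episode below 0.02 m); the robot touches nothing.
It fails at once if the glass beaker is moved by more than 20 mm or tipped (distance of glass_beaker from where it was at the start of the episode above 0.02 m or angle between glass_beaker's own z axis and vertical above 0.35 rad).
It fails at once if the black rubber stopper is moved by more than 20 mm (distance of rubber_stopper from where it was at the start of the episode above 0.02 m).
It also fails if it takes over 120 s, if anything falls off the work surface, if the arm or the gripper's body presses on something with over 40 N, if the wrist force passes 120 N, or if a joint passes its speed limit or range.

## Working session

There is one attempt and no reset: what is moved stays moved. The work goes in short steps, each a Python script; the robot and the scene stay as the last script left them, time stands still between calls to the robot, and variables do not carry over. Pictures are saved under pics/ and viewed, and the job is handed in when it is done.

```bash
ls; mkdir -p pics; python3 - <<'E'
from rig import ctrl
import cv2,numpy as np
for n in ("scene","top","wrist"):
    p,d=ctrl.get_image(n); cv2.imwrite(f"pics/{n}0.png",p); np.save(f"pics/{n}0.npy",d)
    print(n,ctrl.camera_info(n),(d>0).mean())
print(ctrl.sense(),ctrl.tcp_to_grasp)
E
```

```text
pics
scene {'fx': 368.1099092509451, 'fy': 368.1099092509451, 'cx': 320.12198699294413, 'cy': 196.31474212541383, 'R': array([[ 0.78987944, -0.61288757,  0.0214309 ],
       [-0.22619215, -0.32363863, -0.91874651],
       [ 0.57002419,  0.72085148, -0.39426586]]), 't': array([-0.38356034,  0.15518425,  0.89448624])} 0.99586328125
top {'fx': 435.41163710988616, 'fy': 435.41163710988616, 'cx': 310.7701013177076, 'cy': 203.25352978467976, 'R': array([[-1.11651062e-04, -9.99924419e-01,  1.22940184e-02],
       [-9.86772105e-01, -1.88286104e-03, -1.62102644e-01],
       [ 1.62113540e-01, -1.21494933e-02, -9.86697314e-01]]), 't': array([-0.0086001 ,  0.5026959 ,  1.01587462])} 0.99613671875
wrist {'fx': 360.06574141963375, 'fy': 360.06574141963375, 'cx': 319.441963240176, 'cy': 201.2361449439799, 'hand_eye': array([[-5.35986588e-04, -3.17342507e-01,  9.48310838e-01,
        -1.71338548e-01],
       [ 6.57683097e-04, -9.48310881e-01, -3.17342149e-01,
         8.29173383e-02],
       [ 9.99999640e-01,  4.53596873e-04,  7.16992717e-04,
         9.33385183e-04],
       [ 0.00000000e+00,  0.00000000e+00,  0.00000000e+00,
         1.00000000e+00]])} 0.9960703125
{'clock': 0.15, 'q': array([ 6.69785335e+01,  1.96288252e+01,  8.73620843e+01, -1.46544424e-04,
        7.30723502e+01, -8.36310960e+00]), 'dq': array([ 0.00416714, -0.04175733, -0.14742396, -0.02411889,  0.03662817,
       -0.08597853]), 'joint_torque': array([ 1.78988710e-03, -4.33900452e+01, -2.46149379e+01, -2.09300556e-04,
        5.71108874e-03, -4.53069859e-06]), 'ee_pos': array([0.13269628, 0.50764379, 0.20048717]), 'orientation': array([[-4.29531021e-04, -9.67452086e-01,  2.53053903e-01],
       [-1.01711527e-03,  2.53054218e-01,  9.67451564e-01],
       [-9.99999390e-01,  1.58165470e-04, -1.09270492e-03]]), 'ft_force': array([-0.01173663,  0.88435194,  0.45541973]), 'moment': array([-0.00085502,  0.01434339, -0.04006146]), 'width': 0.0854600845469457} 0.0187
```

View pics/top0.png

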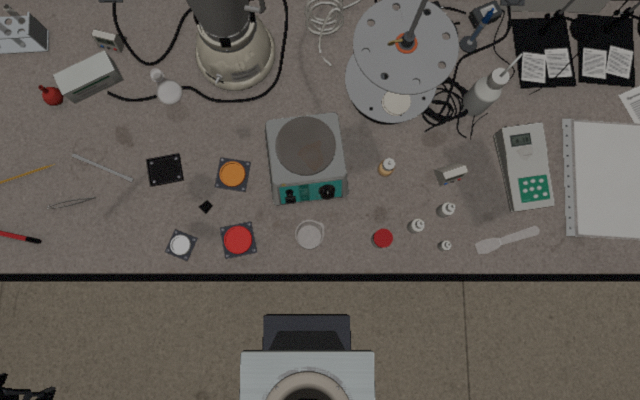

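View pics/scene0.png

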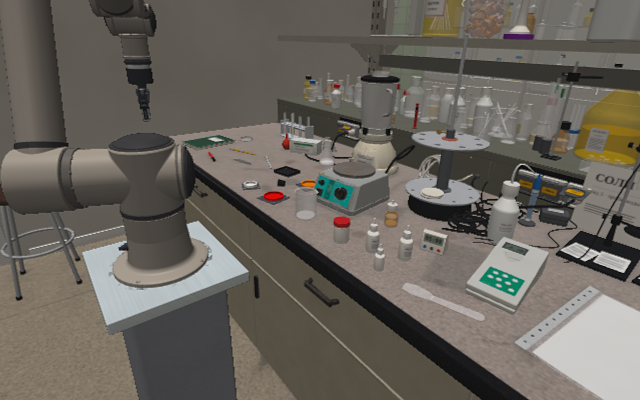

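View pics/wrist0.png

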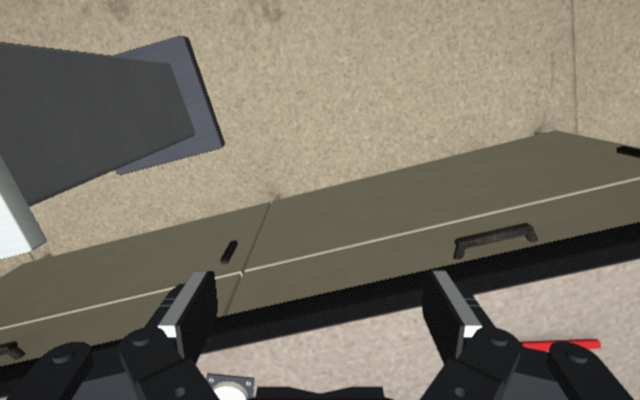

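```bash
python3 - <<'E'
import cv2,numpy as np
p=cv2.imread("pics/top0.png")
cv2.imwrite("pics/topR.png",cv2.resize(p[140:265,350:510],None,fx=4.8,fy=4.8,interpolation=cv2.INTER_CUBIC))
cv2.imwrite("pics/topL.png",cv2.resize(p[140:265,130:350],None,fx=3.6,fy=3.6,interpolation=cv2.INTER_CUBIC))
s=cv2.imread("pics/scene0.png")
cv2.imwrite("pics/scR.png",cv2.resize(s[195:280,320:460],None,fx=5.5,fy=5.5,interpolation=cv2.INTER_CUBIC))
E
```

```text
(no output)
```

View pics/topR.png

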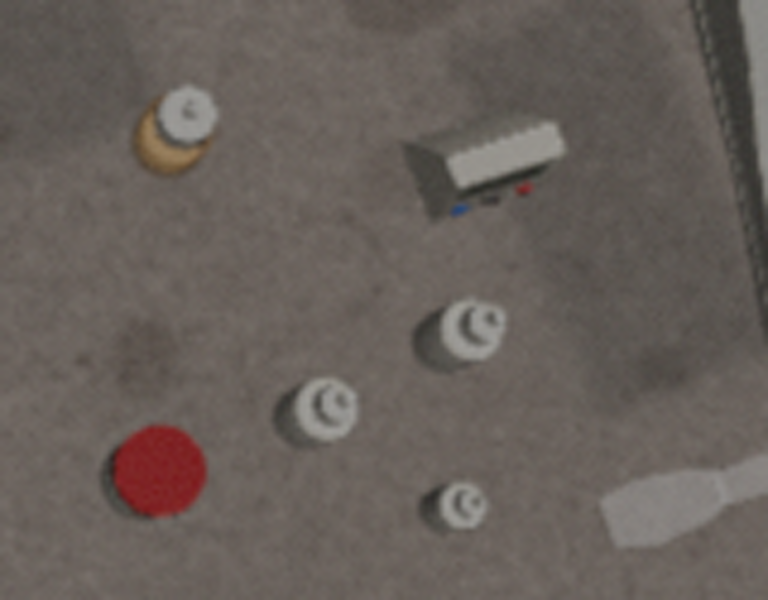

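View pics/topL.png

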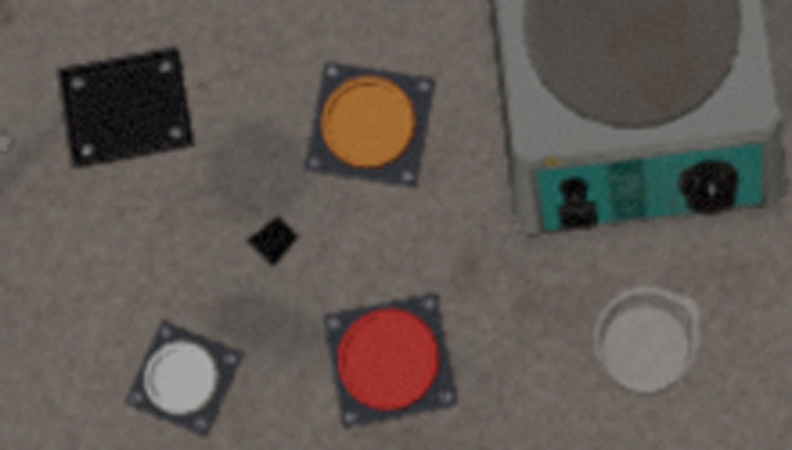

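View pics/scR.png

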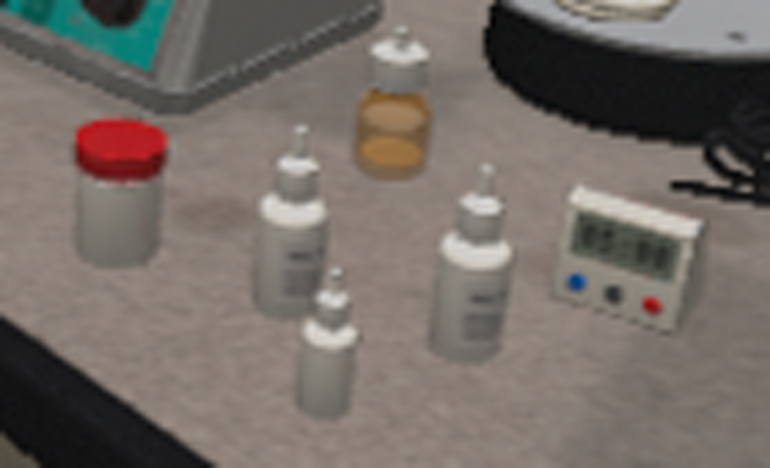

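```bash
cat > h.py <<'E'
from rig import ctrl
import cv2,numpy as np
def ray(ci,uv,z):
    d=np.array([(uv[0]-ci['cx'])/ci['fx'],(uv[1]-ci['cy'])/ci['fy'],1.]);R,t=ci['R'],ci['t']
    c=-R.T@t; w=R.T@d
    return c+w*(z-c[2])/w[2]
def mask_blob(m,box):
    u0,v0,u1,v1=box; k=np.zeros(m.shape,np.uint8); k[v0:v1,u0:u1]=m[v0:v1,u0:u1]
    cs,_=cv2.findContours(k.astype(np.uint8),cv2.RETR_EXTERNAL,cv2.CHAIN_APPROX_NONE)
    return max(cs,key=cv2.contourArea)
def cen(c):
    m=cv2.moments(c); return np.array([m['m10']/m['m00'],m['m01']/m['m00']])
def down(yaw):
    "tool x down, jaw axis z at yaw (deg) in world"
    a=np.radians(yaw); z=np.array([np.cos(a),np.sin(a),0]); x=np.array([0,0,-1.]); return np.column_stack([x,np.cross(z,x),z])
E
python3 - <<'E'
from h import *
p=cv2.imread("pics/top0.png"); d=np.load("pics/top0.npy"); ci=ctrl.camera_info("top")
hsv=cv2.cvtColor(p,cv2.COLOR_BGR2HSV); H,S,V=cv2.split(hsv)
red=((H<8)|(H>172))&(S>120); org=(H>8)&(H<25)&(S>120); wh=(S<40)&(V>140); blk=V<45
def rep(n,m,box,z,rect=False):
    c=mask_blob(m,box); uv=cen(c); X=ray(ci,uv,z)
    P=np.array([ray(ci,q,z)[:2] for q in c[:,0]]); 
    r=cv2.minAreaRect((P*1000).astype(np.float32))
    # depth at the centre
    dd=d[int(round(uv[1])),int(round(uv[0]))]; pc=np.array([(uv[0]-ci['cx'])/ci['fx']*dd,(uv[1]-ci['cy'])/ci['fy']*dd,dd]); Xd=ci['R'].T@(pc-ci['t'])
    print(n,uv.round(1),X.round(4),'rect',np.round(r[0],1),np.round(r[1],1),round(r[2],1),'depthpt',Xd.round(4))
rep('amber_nest',org,(210,150,255,195),.004)
rep('red_nest',red,(215,220,262,262),.004)
rep('white_nest',wh,(165,230,198,260),.004)
rep('tray',blk,(140,145,190,195),.013)
rep('stopper',blk,(195,195,218,218),.02)
rep('jar',red,(365,225,400,255),.062)
rep('amber',wh,(375,150,402,180),.07)
rep('timer',wh,(435,160,475,185),.054)
rep('beaker',(S<60)&(V>130),(290,215,330,255),.0)
for n,b in(('dropS',(436,235,456,255)),('dropM1',(405,215,430,238)),('dropM2',(436,198,460,222))):
    rep(n,wh,b,.043)
# max heights around the gripper places
E
```

```text
amber_nest [231.9 173.5] [0.5849 0.1916 0.004 ] rect [584.5 191.7] [64.4 64.7] 46.5 depthpt [ 0.586   0.1924 -0.0009]
red_nest [237.5 239.4] [0.4177 0.1728 0.004 ] rect [417.7 172.8] [66.8 67.2] 0.1 depthpt [0.4179 0.1732 0.0016]
white_nest [180.3 244.6] [0.4048 0.3131 0.004 ] rect [404.1 315.1] [44.8 41.8] 2.6 depthpt [0.4048 0.3131 0.004 ]
tray [164.5 169.4] [0.5928 0.3594 0.013 ] rect [593.  359.5] [71.  83.3] 11.8 depthpt [0.5952 0.3627 0.003 ]
stopper [205.5 206.3] [0.498  0.2511 0.02  ] rect [498.7 251.1] [23.2 22.4] 45.8 depthpt [0.4975 0.2505 0.0226]
jar [382.8 237.7] [ 0.4174 -0.1774  0.062 ] rect [ 417.4 -177.3] [41.1 43.9] 44.2 depthpt [ 0.4173 -0.1772  0.0633]
amber [388.9 163.2] [ 0.5959 -0.1954  0.07  ] rect [ 596.3 -195.7] [23.8 24.7] 44.9 depthpt [ 0.5938 -0.1938  0.0779]
timer [455.1 171.8] [ 0.579  -0.3596  0.054 ] rect [ 578.9 -359.5] [14.7 57.1] 18.7 depthpt [ 0.5789 -0.3594  0.0544]
beaker [308.9 236.5] [ 0.4254 -0.0041  0.    ] rect [425.6  -4.2] [52.4 54.8] 0.0 depthpt [ 0.4252 -0.004   0.0021]
dropS [445.6 245.1] [ 0.4014 -0.3309  0.043 ] rect [ 401.7 -331.9] [19.8 17.4] 43.7 depthpt [ 0.4005 -0.3269  0.0555]
dropM1 [417.7 224.6] [ 0.4507 -0.266   0.043 ] rect [ 451.  -265.6] [26.7 26.9] 0.1 depthpt [ 0.4473 -0.2584  0.0723]
dropM2 [447.5 208.6] [ 0.4899 -0.3402  0.043 ] rect [ 490.3 -341.8] [27.4 26.3] 78.6 depthpt [ 0.4857 -0.3311  0.0705]
```

Candidates for the dropper: top-view pixels (417,226), (447,209) and (446,245), plus (374,240), (406,245) and (380,259) in the scene view. The one at (446,245) / (380,259) is clearly the smallest in both crops (about 18–20 mm across in the mask, against 27 mm for the others), so it is the one meant. The timer is at (452,174); its buttons face the robot. I'll now get a second measurement with the wrist camera.

```bash
cat >> h.py <<'E'
def wcam(ci,s):
    "world->cam info for wrist from sensed state"
    T=np.eye(4);T[:3,:3]=s['orientation'];T[:3,3]=s['ee_pos'];W=T@ci['hand_eye'];Rc=W[:3,:3]
    o=dict(ci);o['R']=Rc.T;o['t']=-Rc.T@W[:3,3];return o
def look(name):
    s=ctrl.sense(); p,d=ctrl.get_image("wrist"); ci=wcam(ctrl.camera_info("wrist"),s)
    cv2.imwrite(f"pics/{name}.png",p); np.save(f"pics/{name}.npy",np.array([ci['R'].tolist(),np.diag(ci['t']).tolist()])); return p,d,ci
def load(name):
    ci=dict(ctrl.camera_info("wrist")); a=np.load(f"pics/{name}.npy"); ci['R']=a[0]; ci['t']=np.diag(a[1]); return cv2.imread(f"pics/{name}.png"),ci
E
python3 - <<'E'
from h import *
for n,x,y,a in(('white',.405,.313,90),('tray',.593,.359,101.8),('amb',.583,.19,90),('red',.418,.173,90)):
    for aa in (a,a-180):
        print(n,aa,ctrl.ik([x,y,.02],down(aa)),ctrl.ik([x,y,.15],down(aa)) is not None)
ctrl.goto([.45,.25,.27],down(90)); look("wL")
ctrl.goto([.45,-.27,.27],down(90)); look("wR")
s=ctrl.sense();print(s['clock'],s['q'])
for n,x,y,a in(('jar',.417,-.177,90),('timer',.584,-.358,108.7),('amb',.59,-.19,90),('drop',.40,-.33,90)):
    for aa in (a,a-180):
        print(n,aa,ctrl.ik([x,y,.02],down(aa)))
E
```

```text
white 90 [ 2.91141371e+01  3.09709041e+01  1.02084091e+02 -2.54444375e-14
  4.69450044e+01 -6.08858629e+01] True
white -90 [ 2.91141371e+01  3.09709041e+01  1.02084091e+02 -2.54444375e-14
  4.69450044e+01  1.19114137e+02] True
tray 101.8 [ 2.48629587e+01  4.65561283e+01  6.92628822e+01 -2.54444375e-14
  6.41809895e+01 -7.69370413e+01] True
tray -78.2 [ 2.48629587e+01  4.65561283e+01  6.92628822e+01 -2.54444375e-14
  6.41809895e+01  1.03062959e+02] True
amb 90 [ 1.08933619e+01  3.92215690e+01  8.48651283e+01 -2.54444375e-14
  5.59133027e+01 -7.91066381e+01] True
amb -90 [ 1.08933619e+01  3.92215690e+01  8.48651283e+01 -2.54444375e-14
  5.59133027e+01  1.00893362e+02] True
red 90 [ 1.27606261e+01  2.64272820e+01  1.11361714e+02 -2.54444375e-14
  4.22110041e+01 -7.72393739e+01] True
red -90 [ 1.27606261e+01  2.64272820e+01  1.11361714e+02 -2.54444375e-14
  4.22110041e+01  1.02760626e+02] True
3.6667 [-3.92347023e+01  1.70195944e+01  8.00797932e+01  1.29944079e-02
  8.28960253e+01 -1.29320122e+02]
jar 90 [-3.27086221e+01  2.64742559e+01  1.11266756e+02 -2.54444375e-14
  4.22589884e+01 -1.22708622e+02]
jar -90 [-3.27086221e+01  2.64742559e+01  1.11266756e+02 -2.54444375e-14
  4.22589884e+01  5.72913779e+01]
timer 108.7 [-3.79125870e+01  4.57543833e+01  7.09799272e+01 -2.54444375e-14
  6.32656894e+01 -1.46612587e+02]
timer -71.3 [-37.91258695  45.75438335  70.97992721   0.          63.26568944
  33.38741305]
amb 90 [-2.49304797e+01  3.97971516e+01  8.36497368e+01 -2.54444375e-14
  5.65531116e+01 -1.14930480e+02]
amb -90 [-2.49304797e+01  3.97971516e+01  8.36497368e+01 -2.54444375e-14
  5.65531116e+01  6.50695203e+01]
drop 90 [-4.79949920e+01  3.14935172e+01  1.01006237e+02 -2.54444375e-14
  4.75002455e+01 -1.37994992e+02]
drop -90 [-4.79949920e+01  3.14935172e+01  1.01006237e+02 -2.54444375e-14
  4.75002455e+01  4.20050080e+01]
```

View pics/wL.png

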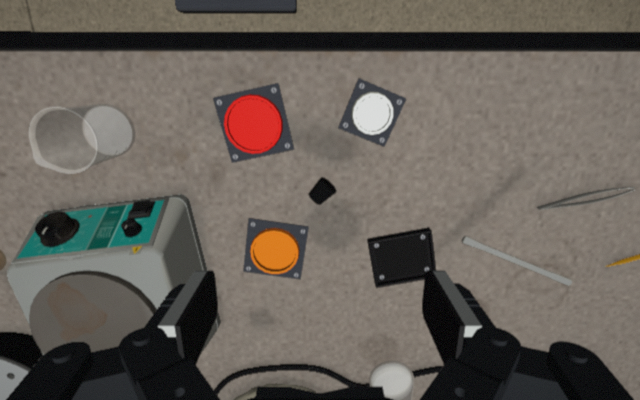

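View pics/wR.png

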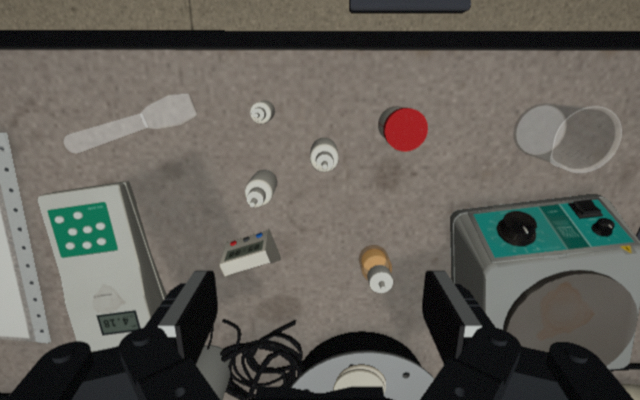

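Left wrist view: white nest (373,114), red nest (253,124), orange nest (275,250), tray (402,257), stopper (322,190). Right wrist view: small dropper (261,112), jar (405,129), amber (376,270), timer (250,253). Next I'll compare positions across the two views.

```bash
python3 - <<'E'
from h import *
def masks(p):
    H,S,V=cv2.split(cv2.cvtColor(p,cv2.COLOR_BGR2HSV))
    return dict(red=((H<8)|(H>172))&(S>120),org=(H>8)&(H<25)&(S>120),wh=(S<40)&(V>140),blk=V<45)
t=cv2.imread("pics/top0.png");ct=ctrl.camera_info("top");mt=masks(t)
L,cL=load("wL");R,cR=load("wR");mL=masks(L);mR=masks(R)
def rect(ci,c,z):
    P=np.array([ray(ci,q,z)[:2] for q in c[:,0]]); r=cv2.minAreaRect((P*1000).astype(np.float32)); return np.round(r[0],1),np.round(r[1],1),round(r[2],1)
for n,col,bt,z,m2,c2,b2 in(
 ('amber_nest','org',(210,150,255,195),.011,mL,cL,(235,210,315,285)),
 ('red_nest','red',(215,220,262,262),.011,mL,cL,(205,75,300,170)),
 ('white_nest','wh',(165,230,198,260),.011,mL,cL,(335,75,410,150)),
 ('tray','blk',(140,145,190,195),.013,mL,cL,(360,220,440,285)),
 ('jar','red',(365,225,400,255),.062,mR,cR,(370,95,440,160)),
 ('amberCap','wh',(375,150,402,180),.07,mR,cR,(360,260,400,300)),
 ('timerTop','wh',(435,160,475,185),.054,mR,cR,(210,225,300,285)),
 ('dropS','wh',(436,235,456,255),.043,mR,cR,(245,95,280,130))):
    a=mask_blob(mt[col],bt);b=mask_blob(m2[col],b2)
    ua,ub=cen(a),cen(b)
    P=lambda c:c_(c)
    A=[np.hstack([c['R'],c['t'][:,None]]) for c in(ct,c2)]
    nrm=lambda c,u:np.array([(u[0]-c['cx'])/c['fx'],(u[1]-c['cy'])/c['fy']])
    X=cv2.triangulatePoints(A[0],A[1],nrm(ct,ua),nrm(c2,ub)).ravel();X=X[:3]/X[3]
    print(n,ub.round(),'top',*rect(ct,a,z),'| wrist',*rect(c2,b,z),'| tri',(X*1000).round(1))
E
python3 - <<'E'
import cv2
R=cv2.imread("pics/wR.png")
cv2.imwrite("pics/wRc.png",cv2.resize(R[85:300,200:440],None,fx=2.7,fy=2.7,interpolation=cv2.INTER_CUBIC))
E
```

```text
amber_nest [274. 251.] top [582.9 190.5] [64.  64.3] 46.5 | wrist [580.8 192.2] [63.6 67.3] 89.0 | tri [585.1 191.7   1.4]
red_nest [253. 124.] top [417.1 171.7] [66.4 66.8] 0.1 | wrist [415.4 174.1] [68.2 68.8] 42.8 | tri [416.5 172.7   4.2]
white_nest [373. 113.] top [403.6 313.1] [44.5 41.5] 2.6 | wrist [402.7 314. ] [47.8 45.6] 1.8 | tri [405.1 317.3 -11.2]
tray [403. 258.] top [593.  359.5] [71.  83.3] 11.8 | wrist [594.9 364.8] [85.5 85.1] 11.4 | tri [597.7 366.8  -5.8]
jar [405. 129.] top [ 417.4 -177.3] [41.1 43.9] 44.2 | wrist [ 415.3 -178. ] [45.7 43.8] 46.8 | tri [ 416.7 -177.7   59.7]
amberCap [381. 282.] top [ 596.3 -195.7] [23.8 24.7] 44.9 | wrist [ 592.4 -194.9] [27.2 25.9] 2.7 | tri [ 595.7 -195.2   66.8]
timerTop [244. 263.] top [ 578.9 -359.5] [14.7 57.1] 18.7 | wrist [ 575.7 -358.1] [18.2 59.4] 18.2 | tri [ 580.1 -360.8   47. ]
dropS [260. 112.] top [ 401.7 -331.9] [19.8 17.4] 43.7 | wrist [ 400.5 -331.8] [21.6 22.2] 87.6 | tri [ 401.3 -333.    36.2]
```

View pics/wRc.png

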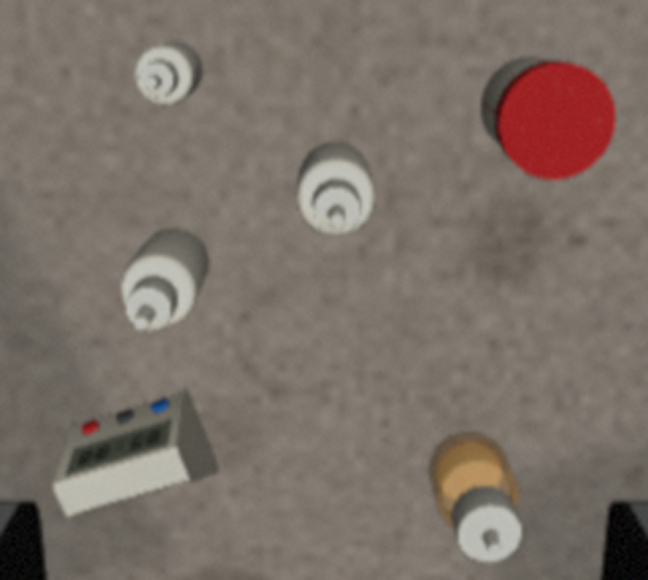

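```bash
cat >> h.py <<'E'
def pick(x,y,yaw,tz,opening,f,up=.2):
    R=down(yaw); ctrl.move_gripper(opening)
    ctrl.goto([x,y,up],R); hit=ctrl.servo_line([x,y,tz],feed=.12,guard=12)
    s=ctrl.sense()
    if hit: print("HIT on descent",s['ee_pos'],s['ft_force']); return False
    ctrl.move_gripper(0.0,f); w=ctrl.sense()['width']
    ctrl.servo_line([x,y,up],feed=.12); ctrl.wait(.1)
    s=ctrl.sense(); print('clock',s['clock'],'width',w,s['width'],'F',s['ft_force'].round(2)); return True
def place(x,y,yaw,tz,opening,up=.2):
    "tz = TCP height at grasp; floor is 4 mm higher"
    R=down(yaw); ctrl.goto([x,y,up],R)
    ctrl.servo_line([x,y,tz+.025],feed=.12)
    hit=ctrl.servo_line([x,y,tz+.0035],feed=.04,guard=5)
    s=ctrl.sense(); print('placed hit',hit,'tcp',s['ee_pos'].round(4),'w',s['width'],'F',s['ft_force'].round(2))
    if s['ee_pos'][2]>tz+.0075: print("STOPPED HIGH"); return False
    ctrl.move_gripper(opening); ctrl.servo_line([x,y,up],feed=.12); print('clock',ctrl.sense()['clock']); return True
E
python3 - <<'E'
from h import *
if pick(.401,-.332,90,.013,.05,25):
    look("drop_held")
E
```

```text
clock 8.5417 width 0.012361099681302506 0.01208933063557181 F [ 0.26  0.14 -1.67]
```

View pics/drop_held.png

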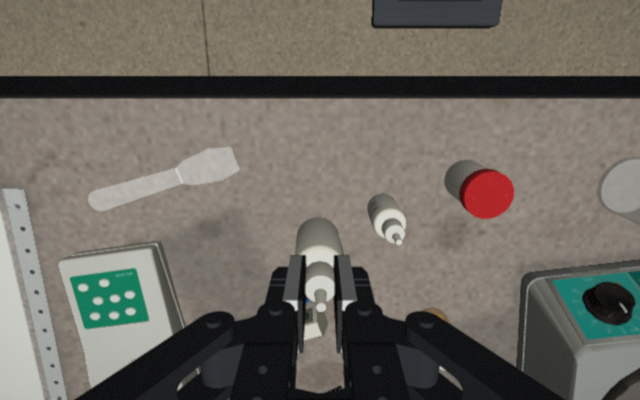

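```bash
python3 - <<'E'
from h import *
p=cv2.imread("pics/drop_held.png"); 
t,_=ctrl.get_image("top"); s,_=ctrl.get_image("scene"); cv2.imwrite("pics/s1.png",s); cv2.imwrite("pics/t1.png",t)
a=cv2.resize(p[190:370,240:400],(480,540),interpolation=cv2.INTER_CUBIC)
cv2.imwrite("pics/c1.png",a); cv2.imwrite("pics/s1c.png",cv2.resize(s[120:290,280:460],(720,600)[:2],interpolation=cv2.INTER_CUBIC))
E
```

```text
(no output)
```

View pics/c1.png

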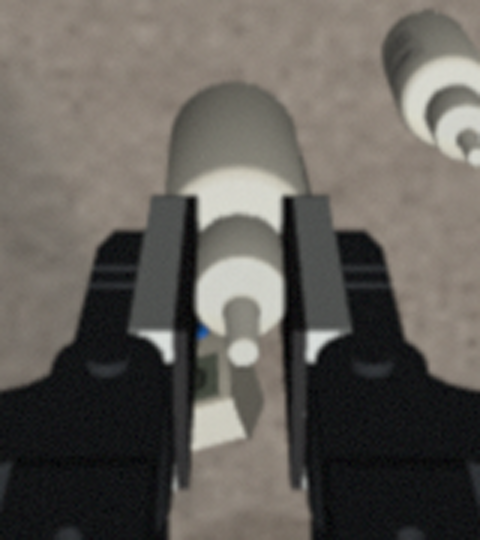

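View pics/s1c.png

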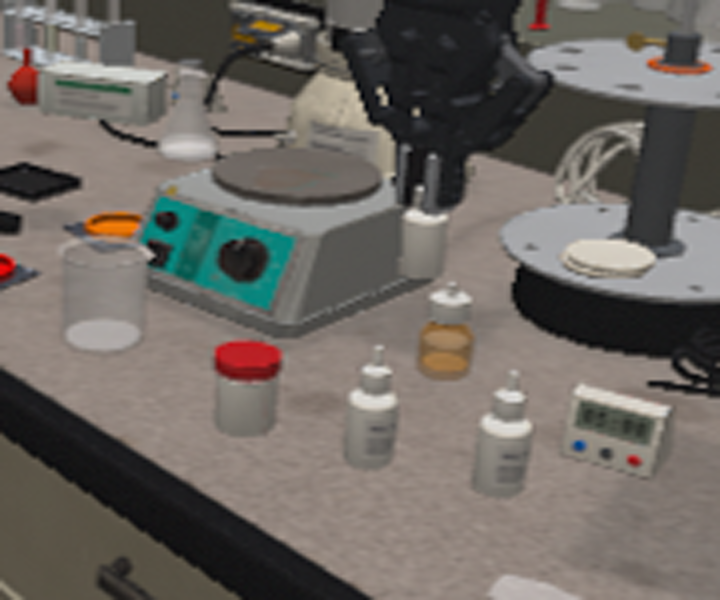

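```bash
python3 - <<'E'
from h import *
ci=ctrl.camera_info("wrist");H=np.linalg.inv(ci['hand_eye'])
for n,X in(('tcp',[0,0,0]),('grasp',[-.019,0,0]),('tcp+y11',[0,.011,0]),('tcp-y11',[0,-.011,0])):
    c=(H@np.r_[X,1])[:3]; print(n,ci['fx']*c[0]/c[2]+ci['cx'],ci['fy']*c[1]/c[2]+ci['cy'])
s=ctrl.sense(); print(s['ee_pos'],s['ft_force'],s['width'],s['orientation'].round(4).tolist())
p=cv2.imread("pics/drop_held.png");ct=ctrl.camera_info("wrist")
E
```

```text
tcp 316.82638197749395 246.97082574831347
grasp 316.57174543652746 264.5225089111881
tcp+y11 316.79113257432346 227.55503151869942
tcp-y11 316.8603504489493 265.6810674191265
[ 0.40091382 -0.33190455  0.19969536] [ 0.5503282   0.09272791 -1.21369347] 0.012250910402743587 [[-0.0004, -1.0, -0.0], [0.0005, -0.0, 1.0], [-1.0, 0.0004, 0.0005]]
```

```bash
python3 - <<'E'
from h import *
p,d=ctrl.get_image("wrist"); ci=ctrl.camera_info("wrist"); np.save("pics/dh.npy",d)
def pt(u,v):
    z=d[v,u]; return (ci['hand_eye']@np.array([(u-ci['cx'])/ci['fx']*z,(v-ci['cy'])/ci['fy']*z,z,1]))[:3]*1000
for u in (297,318,344): 
    print(u)
    for v in range(215,325,6): print('  ',v,pt(u,v).round(0))
E
```

```text
297
   215 [203. -59. -23.]
   221 [201. -65. -23.]
   227 [200. -72. -23.]
   233 [ 11.   3. -11.]
   239 [ -0.   5. -10.]
   245 [ -7.   5. -10.]
   251 [-15.   5.  -9.]
   257 [-34.  12.  -8.]
   263 [-39.  12.  -8.]
   269 [-45.  12.  -8.]
   275 [-49.  12.  -7.]
   281 [-53.  12.  -7.]
   287 [-58.  12.  -7.]
   293 [-61.  12.  -7.]
   299 [-66.  12.  -6.]
   305 [-66.  10.  -6.]
   311 [-66.   8.  -6.]
   317 [-68.   7.  -6.]
   323 [-68.   4.  -6.]
318
   215 [201. -58.  -0.]
   221 [ 7. 12.  1.]
   227 [-1. 12.  1.]
   233 [-8. 11.  1.]
   239 [-15.  12.   1.]
   245 [-22.  12.   1.]
   251 [-25.  10.   1.]
   257 [-26.   7.   1.]
   263 [-29.   6.   1.]
   269 [-36.   7.   1.]
   275 [-40.   6.   1.]
   281 [-41.   4.   1.]
   287 [-42.   2.   1.]
   293 [-46.   2.   1.]
   299 [-49.   1.   1.]
   305 [-53.   1.   1.]
   311 [-52.  -2.   1.]
   317 [ 160. -161.   -0.]
   323 [ 150. -161.    0.]
344
   215 [201. -58.  29.]
   221 [201. -65.  29.]
   227 [202. -73.  29.]
   233 [202. -80.  29.]
   239 [200. -87.  29.]
   245 [201. -94.  29.]
   251 [ 201. -102.   30.]
   257 [-33.  11.  12.]
   263 [-40.  12.  11.]
   269 [-45.  12.  11.]
   275 [-49.  12.  11.]
   281 [-53.  12.  11.]
   287 [-58.  12.  10.]
   293 [-62.  12.  10.]
   299 [-66.  12.  10.]
   305 [-66.  10.  10.]
   311 [-66.   8.  10.]
   317 [-70.   8.   9.]
   323 [-72.   7.   9.]
```

The depth image shows the real fingertips about 31 mm behind the reported TCP: at a 12 mm opening the pads span tool x from -33 to -66 mm. That is why the grip landed on the dropper's neck. The bottle hangs straight and centred, with its underside still level with where I lifted it, so I can place it as it is. I'll then use a 31 mm lower TCP for the remaining picks, and also check a tip depth with the gripper open.

```bash
python3 - <<'E'
from h import *
print(place(.403,.3135,90,.013,.04))
p,d,ci=look("drop_done"); ci=ctrl.camera_info("wrist")
np.save("pics/dd.npy",d)
for n,x,y,a in(('jar',.4165,-.1777,90),('timer',.578,-.3586,108.5),('amb',.594,-.1953,90)):
    print(n,ctrl.ik([x,y,-.02],down(a)) is not None)
E
```

```text
placed hit True tcp [0.4028 0.3131 0.0174] w 0.012103191611403817 F [-0.9  -1.16  4.67]
clock 15.1083
True
jar True
timer True
amb True
```

View pics/drop_done.png

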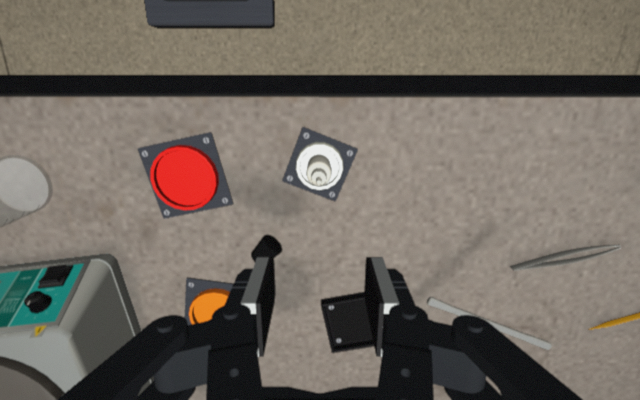

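Dropper stands in the white ring at (320,165), upright. Amber next.

```bash
python3 - <<'E'
from h import *
if pick(.594,-.1953,90,-.015,.075,30):
    p,d,ci=look("amb_held")
E
```

```text
clock 21.9583 width 0.037953107427691646 0.038216178137499376 F [ 0.53 -0.49 -0.74]
```

View pics/amb_held.png

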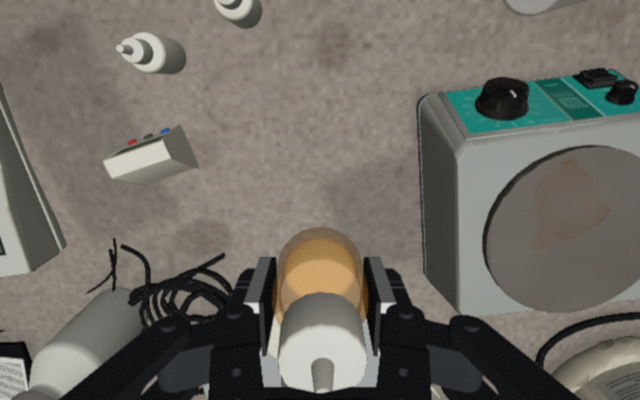

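Amber is held round the body, upright, at (320,290). Placing it, then picking the jar.

```bash
python3 - <<'E'
from h import *
ok=place(.582,.1913,90,-.015,.075)
look("amb_done")
if ok and pick(.4165,-.1777,90,-.001,.075,40):
    look("jar_held")
E
```

```text
placed hit True tcp [ 0.5816  0.1912 -0.0106] w 0.03817312860901707 F [-1.02 -0.85  5.7 ]
clock 28.05
clock 33.95 width 0.04384053219957723 0.04340312554309948 F [ 0.68  0.57 -0.96]
```

View pics/amb_done.png

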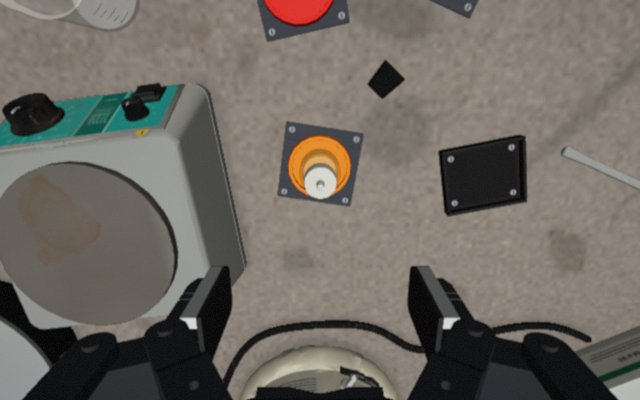

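View pics/jar_held.png

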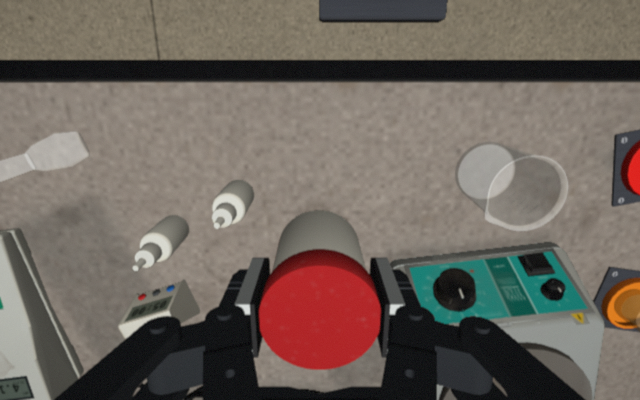

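Amber stands in the orange ring (320,170). The jar is held by its lid, straight. Placing the jar, and re-measuring the tray from the new view.

```bash
python3 - <<'E'
from h import *
ok=place(.4163,.173,90,-.001,.075)
look("jar_done")
p,ci=load("amb_done"); V=p.max(2)
c=mask_blob(V<45,(425,120,540,230)); P=np.array([ray(ci,q,.013)[:2] for q in c[:,0]])*1000
print(cv2.minAreaRect(P.astype(np.float32)))
p,ci=load("jar_held"); # timer no
if ok and pick(.5783,-.3586,108.5,-.024,.085,35):
    look("tim_held")
E
```

```text
placed hit True tcp [0.4161 0.1729 0.0034] w 0.04374076120727037 F [-0.99 -0.62  6.57]
clock 39.65
((590.8363037109375, 360.154541015625), (70.39849853515625, 84.33657836914062), 11.470703125)
clock 46.45 width 0.05940085936827179 0.05953361085199064 F [ 0.07  0.28 -0.97]
```

View pics/jar_done.png

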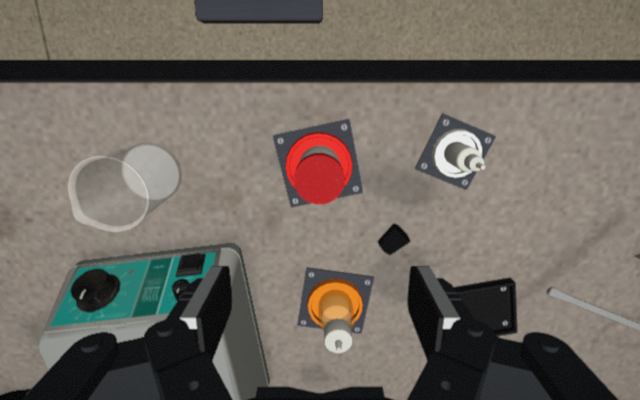

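View pics/tim_held.png

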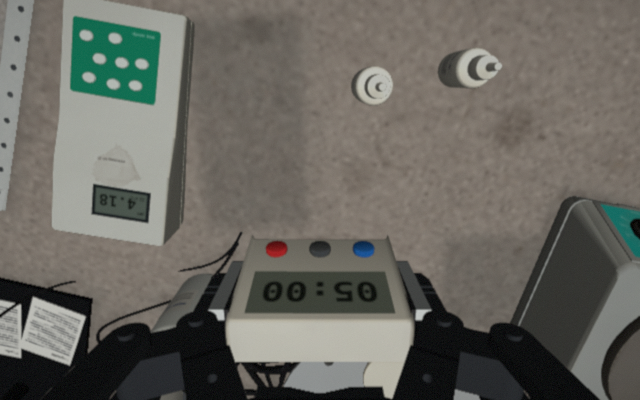

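```bash
python3 - <<'E'
from h import *
p,d=ctrl.get_image("wrist"); ci=ctrl.camera_info("wrist")
for v in range(225,345,8):
    u=320;z=d[v,u];print(v,((ci['hand_eye']@np.array([(u-ci['cx'])/ci['fx']*z,(v-ci['cy'])/ci['fy']*z,z,1]))[:3]*1000).round(0))
E
```

```text
225 [202. -71.   2.]
233 [201. -80.   2.]
241 [-34.  19.   2.]
249 [-39.  17.   2.]
257 [-40.  14.   2.]
265 [-44.  13.   2.]
273 [-50.  13.   2.]
281 [-55.  12.   2.]
289 [-58.  11.   2.]
297 [-63.  11.   2.]
305 [-66.  10.   2.]
313 [-70.   9.   2.]
321 [-73.   8.   2.]
329 [-74.   6.   2.]
337 [-74.   3.   2.]
```

```bash
python3 - <<'E'
from h import *
a=np.radians(11.6); u=np.array([np.cos(a),np.sin(a)]); x,y=np.array([.592,.360])-.0053*u
ok=place(x,y,101.6,-.024,.08)
if ok:
    ctrl.goto([.5,.25,.27],down(90)); look("fin")
    ctrl.goto([.35,-.1,.3],down(90))
    t,_=ctrl.get_image("top"); cv2.imwrite("pics/tfin.png",t); cv2.imwrite("pics/tfinc.png",cv2.resize(t[140:265,130:350],None,fx=3.6,fy=3.6,interpolation=cv2.INTER_CUBIC))
print(ctrl.sense()['clock'])
E
```

```text
placed hit True tcp [ 0.5864  0.3588 -0.0195] w 0.05963820692194761 F [0.18 0.05 2.45]
clock 53.725
55.9167
```

View pics/fin.png

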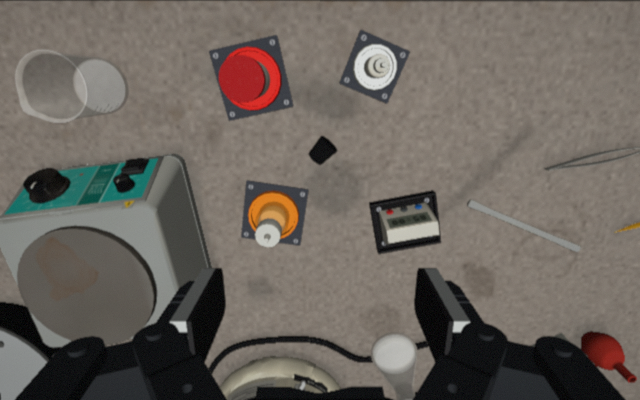

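View pics/tfinc.png

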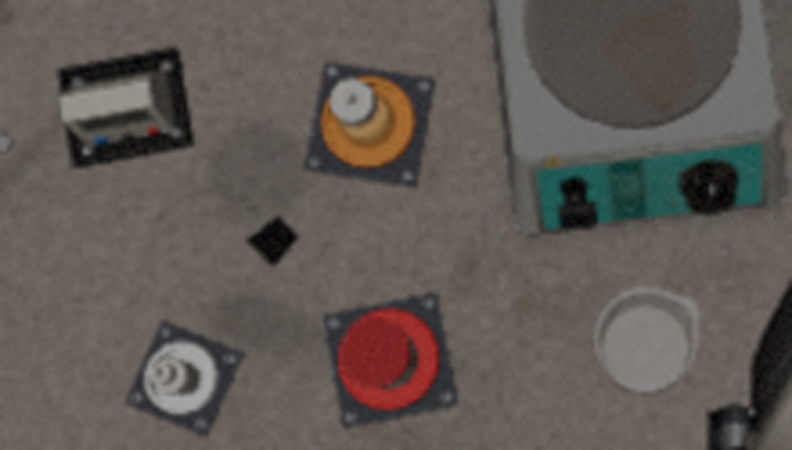

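```bash
python3 - <<'E'
from h import *
t=cv2.imread("pics/tfin.png");ct=ctrl.camera_info("top"); _,d=ctrl.get_image("top")
w,cw=load("fin")
def show(n,p,ci,f,box,z):
    H,S,V=cv2.split(cv2.cvtColor(p,cv2.COLOR_BGR2HSV)); c=mask_blob(f(H.astype(int),S,V),box)
    P=np.array([ray(ci,q,z)[:2] for q in c[:,0]])*1000; r=cv2.minAreaRect(P.astype(np.float32)); print(n,np.round(r[0],1),np.round(r[1],1),round(r[2],1))
    return cen(c)
wh=lambda H,S,V:(S<60)&(V>130)
dr=lambda H,S,V:((H<8)|(H>172))&(S>120)&(V<205)
drt=lambda H,S,V:((H<8)|(H>172))&(S>120)&(V<152)
for n,p,ci in(('top',t,ct),('wrist',w,cw)):
    T=n=='top'
    print(n)
    us=[show('jar lid',p,ci,drt if T else dr,(215,220,262,262) if T else(205,40,300,120),.066),
    show('amber cap',p,ci,wh,(218,155,240,178) if T else(250,215,285,250),.074),
    show('timer top',p,ci,wh,(143,150,185,180) if T else(375,212,440,250),.058)]
    if T:
        for u,v in us:
            z=np.median(d[int(v)-1:int(v)+2,int(u)-1:int(u)+2]);print('height',(ct['R'].T@(np.array([(u-ct['cx'])/ct['fx']*z,(v-ct['cy'])/ct['fy']*z,z])-ct['t'])).round(4))
cv2.imwrite("pics/finc.png",cv2.resize(w[25:260,205:450],None,fx=2.5,fy=2.5,interpolation=cv2.INTER_CUBIC))
E
```

```text
top
jar lid [412.8 163.1] [63.  63.3] 0.1
amber cap [583.1 191.4] [26.9 23.7] 1.7
timer top [586.1 358.6] [16.5 57.9] 10.9
height [0.4128 0.1632 0.0648]
height [0.582  0.1903 0.0794]
height [0.5866 0.3594 0.0559]
wrist
jar lid [416.1 183.8] [60.  59.5] 43.8
amber cap [581.7 192.9] [31.5 38.4] 0.0
timer top [581.4 358.3] [26.1 60.7] 5.3
```

View pics/finc.png

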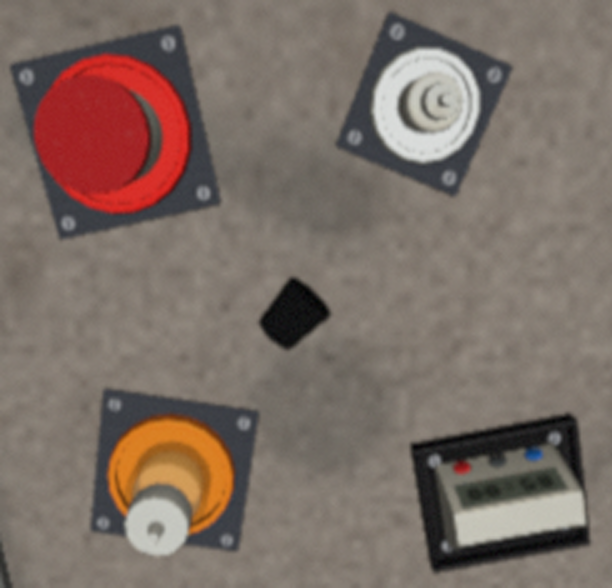

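```bash
python3 - <<'E'
from h import *
ct=ctrl.camera_info("top");_,cw=load("fin")
print('lid',ray(ct,(233.6,237.8),.066),ray(cw,(241.8,78.2),.066))
print('drop',ray(ct,(177.8,243.9),.047),ray(cw,(377,66.2),.047))
print('red ring wrist',ray(cw,(205+112/2.5,25+133/2.5),.012),'white',ray(cw,(205+427/2.5,25+104/2.5),.012))
t0=cv2.imread("pics/top0.png");t1=cv2.imread("pics/tfin.png")
for b in((195,195,218,218),):
    print('stopper shift px',cen(mask_blob(t1.max(2)<45,b))-cen(mask_blob(t0.max(2)<45,b)))
df=cv2.absdiff(t0,t1)[215:255,290:328].mean();print('beaker diff',df)
E
```

```text
lid [0.41655635 0.17228187 0.066     ] [0.41553139 0.17518386 0.066     ]
drop [0.40357365 0.30687226 0.047     ] [0.40364512 0.31079702 0.047     ]
red ring wrist [0.41522598 0.17324351 0.012     ] white [0.40282674 0.31475499 0.012     ]
stopper shift px [0. 0.]
beaker diff 2.0182017543859647
```

```bash
python3 -c "
from rig import ctrl
ctrl.hand_in();print(ctrl.sense()['clock'])"
```

```text
the job is handed in; nothing more can be done
the job is handed in; nothing more can be done
```

All four items are in their holders and the job was handed in at about 56 s on the robot's clock. `hand_in` reports no verdict.

**Last checks:**

| Item | Offset from holder centre | Other check |
|---|---|---|
| Amber bottle | about 1–2 mm | upright |
| Red-lidded jar | about 1–2 mm | upright |
| Timer | about 1 mm (top view) | within about 1° of square to the tray |
| Dropper bottle | about 4–6 mm, inside its ring | upright |

- **Seating:** each item met its floor about 4.4 mm above its pick-up height, which matches the 4 mm holder floors. Depth heights for the jar, amber bottle and timer agree within about 2 mm.
- **Bystanders:** the stopper shows no shift in the top view, and the beaker area is unchanged.

**Checks that failed or disagreed:**
- **Tool length:** the depth image put the real fingertips about 31 mm behind the stated TCP. The first grasp therefore held the dropper bottle by its neck instead of its body. It hung straight, so I placed it that way, and I lowered the later picks by 31 mm.
- **Final masks:** the automatic jar-lid mask (both views) and the timer mask in the wrist view picked up their surroundings. I read the jar and dropper centres by hand from enlarged crops.
- **Camera agreement:** the top and wrist views differed by up to about 4 mm.

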